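# Set the length stop and push the packet up to it

### The job

Set the length gauge: with shut fingers push the black sliding stop gently to the right along its rail until it clicks into the catch, without running past the catch. Then, from the other end of the channel, push the small box lying in it gently leftwards until it rests against the stop, leaving the stop seated in its catch. Only push: do not grip the stop or the box, do not lift or tip the box, leave the other things where they stand, and finish clear of everything.

Things in the scene. Friction and masses are not known exactly. Their poses are not given: they have to be found in the camera images.
- gauge: Board 174 x 440 x 8 mm; y along the rail to the left, x away from the robot, turned up to 0.2 rad. Origin on the table; board spans x -100 to 74, y -220 to 220 mm. Channel along y, 76 mm wide, open-ended, middle at x = -50 mm: floor z = 8, front lip to 14, back fence to 16; aluminium rail behind, x 4 to 20, to z = 26, its grey end blocks to 36 mm. Fingertips at z >= 18 mm pass over lip and fence.
- stop (a joint): Travel of the black stop, m: 0 at the left end, grows to the right (-y of gauge) up to 0.24. Friction 0.8 N plus 20 N per m/s; stays where left. In the last 20 mm before the catch a spring plunger climbs a ramp (push about 5 N); past the crest, 7 mm before the centre, it drops into a V and pulls the stop to the centre by itself: the push dips. Leaving the catch either way takes over 10 N.
- stop_mid (a point): Middle of the stop's black plate, over the channel's middle, 25 mm above the table; axes as the gauge. Plate 12 mm thick along y (left face y = +6 mm is pushed, right face -6 mm meets the box), x -36 to +50 mm from here, 10 to 56 mm above the table. The carriage behind it on the rail is 40 mm long (y), top 40 mm above the table.
- catch_mid (a point): Point in the channel's middle, 25 mm above the table, level along y with the V of the catch, axes as the gauge: the stop is caught when stop_mid coincides with it. The catch is a dark steel block 60 mm long, 30 mm high, on the board behind the rail, 88 to 107 mm from here in x, with two round teeth; a steel fin, top 79 mm above the table, marks the V. Its place along the rail varies.
- packet_mid (a point): Centre of the small printed box lying flat and loose in the channel right of the catch: 70 mm across the channel, 60 mm along it, 27 mm high, about 40 g; underside on the channel floor, 8 mm above the table, top at 35 mm. Its own y axis lies along the channel, its x axis points up. Push it on its right side (y = -30 mm), near the middle.
- label_roll: White label roll, 70 mm across, 39 mm high, loose bystander behind the gauge; origin under its centre.
- stamp: Wooden-handled rubber stamp, 22 x 46 mm, 73 mm high, loose bystander behind the gauge; origin under its centre.
- other_packet: Another small printed box, 34 x 46 x 61 mm high, loose bystander behind the gauge; origin under its centre.
- packet: The same small box; origin at the middle of its far side (35 mm from its centre, away from the robot), axes the same.
Mind the look-alikes: they are no part of the job. What is shaped like the packet but orange, purple or red is not meant.

How it is judged:
By the outcome, as a careful person would: the job done as asked, in the order asked, and still so for the second after the job is handed in, with the robot touching nothing.
It also fails if it takes over 51 s, if anything falls off the work surface, if the arm or the gripper's body presses on something with over 40 N, if the wrist force passes 120 N, or if a joint passes its speed limit or range.

### The arm

A 7-joint arm with a two-finger parallel gripper is mounted at the origin on a cart in front of the work surface, level with it; the furniture and walls round the work are solid. World frame = base frame: x ahead of the robot, y to its left, z up, the work surface at z = 0. Lengths are in mm, angles in rad, forces in N, time in s.
With the tool pointing down it reaches from about 400 to 900 mm from the base axis. Payload 5.6 kg.
Tool frame: the origin (TCP) lies between the finger pads; the fingertips stand 25 mm ahead of it and the grasp point (between the pads) lies 6 mm ahead of it; z points along the fingers, y is the line along which they close (so a half turn about z gives the same grasp; the last joint's range is limited). The gripper opens to 92 mm and grips with 3 to 60 N. Pads are 20 mm wide; open, the fingers measure 128 mm over their backs; the gripper's body (75 mm by 189 mm) begins 69 mm behind the grasp point.
Start: joints at [1.288, 0.468, -0.012, 1.603, 0.006, 1.071, -0.056], TCP at [154.338, -631.417, 239.592] pointing down, gripper open.
Joint ranges: [-2.53, 2.53], [-0.31, 2.02], [-1.57, 1.55], [0.28, 2.44], [-1.29, 4.43], [0.15, 1.84], [-2.92, 2.92]. Speed limits (rad/s): [2.57, 2.57, 3.14, 3.14, 3.14, 3.14, 3.14].

### API

Orientations are given as a rotation vector (axis times angle).
In Python, from rig import arm, snapshot, order gives the robot as it stands.
- The arm moves only by the shell command python3 -m jog 'ROWS'. ROWS is a JSON object of lists of equal length, an entry for each row: "dp": the shift along the tool's x, y, z in m, a list of three; "twist": the turn, a rotation vector about the tool's x, y, z in degrees, a list of three; "grip": the opening, from 0 (shut) to 1 (fully open). In form: {"dp": [[tx, ty, tz], ...], "twist": [[rx, ry, rz], ...], "grip": [grip, ...]}. A call has 1 to 5 rows; each row is the pose to reach, as a shift and turn from the pose commanded when the call began, along the tool's axes at that moment; what a row does not reach only later rows make up. A row lasts 1/8 s, in which the tool goes at most 62.5 mm and 10.7 degrees, less where a joint would pass 70% of its speed; a pose out of reach is approached as far as the arm can. A call with a gripper value outside its range is refused whole. The fingers move at their own pace and stop on an object; the grip force is fixed at half the most. Time passes only in rows, so rows that repeat a pose let the fingers close. It gives the time, the measured TCP pose, the force, the opening and the grip force at its end, in the units of the state.
- arm.state(): the state, without advancing time (a new reading comes with each control period).
- snapshot(name): name is "scene" or "top"; returns a dict with "color" (400x640x3 uint8, red, green, blue), "intrinsics" (3x3 intrinsics, pixels), "rvec" (rotation vector, rad) and "tvec" (3), from world to camera coordinates, as OpenCV has them. Camera axes: x right, y down, z forward; pixel columns grow to the right and rows downward; lengths in mm; the calibration is good to about 2 mm. A picture is of the moment at which its call begins. There is no depth.
- order.sign_off(): hands the job in; it is judged then, once.
The state is a dict: "time_s": time; "joints": joint angles; "dq": joint speeds; "effort": joint torques, N m; "tcp_pos": TCP position; "tool_rot": TCP orientation; "wrist_force": force on the tool from outside, world axes, zero at the start; "torque": the same for the moment, N m; "finger_gap": finger opening in mm; "gripper_force": force on a finger pad.
Only numpy, scipy, OpenCV 4.12 (cv2) and the standard library are available. Lean on these libraries where they do the work, as an engineer would, in place of code of your own. Each camera call takes 0.05 s, during which the arm holds its last target. There are 200 camera calls.

## Working session

There is one attempt and no reset: what is moved stays moved. The work goes in short steps, Python scripts to look and compute and a shell command to move; the robot and the scene stay as the last step left them, time stands still between calls to the robot, and variables do not carry over. Pictures are saved under pics/ and viewed, at most 12 in all, crops included, and the job is handed in when it is done.

```bash
ls; mkdir -p pics; cat > h.py <<'E'
import cv2,numpy as np
from rig import arm,snapshot,order
def snap(n,f):
    s=snapshot(n); cv2.imwrite(f'pics/{f}.png',s['color'][:,:,::-1]); np.savez(f'pics/{f}.npz',**{k:np.array(s[k],float) for k in('intrinsics','rvec','tvec')}); return s
def cam(f):
    d=np.load(f'pics/{f}.npz'); R=cv2.Rodrigues(d['rvec'])[0]; return d['intrinsics'],R,d['tvec'].ravel()
def plane(f,uv,z):
    K,R,t=cam(f); c=-R.T@t; r=R.T@np.linalg.inv(K)@np.array([*uv,1.]); return c+r*(z-c[2])/r[2]
def proj(f,p):
    K,R,t=cam(f); q=K@(R@np.array(p,float)+t); return q[:2]/q[2]
def tri(f1,u1,f2,u2):
    P=[cam(f)[0]@np.c_[cam(f)[1],cam(f)[2]] for f in(f1,f2)]
    X=cv2.triangulatePoints(P[0],P[1],np.array(u1,float),np.array(u2,float)).ravel(); return X[:3]/X[3]
E
python3 - <<'E'
from h import *
snap('scene','s0');snap('top','t0')
for f in('s0','t0'):
    K,R,t=cam(f);print(f,-R.T@t,K[0,0])
s=arm.state();print(s['time_s'],s['tcp_pos'],s['tool_rot'],s['finger_gap'])
a=[cv2.imread(f'pics/{f}.png') for f in('s0','t0')]
E
```

```text
pics
s0 [206.74315604 641.11108719 659.4666738 ] 388.4276006076301
t0 [414.40973188  90.40638726 954.9058222 ] 448.0185559579636
0.1 [ 154.21556083 -630.96294932  238.73085417] [-3.11751370e+00 -3.75514554e-01  4.72482374e-04] 91.90103054579768
```

View pics/s0.png

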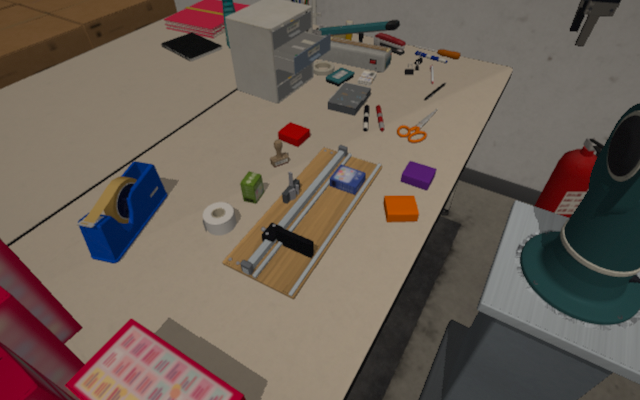

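View pics/t0.png

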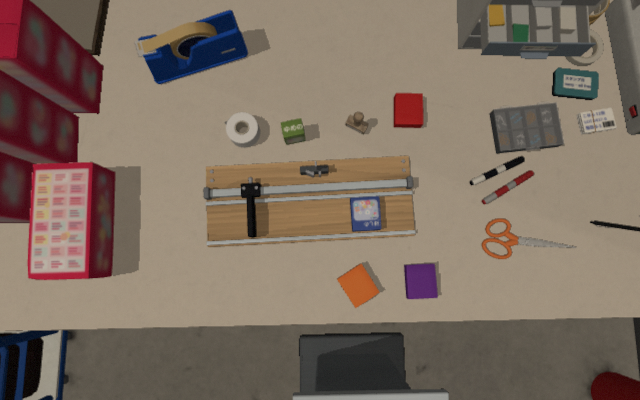

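The scene view shows the gauge with the black stop at (290,238) and the blue box at (347,179). In the top view the stop is at (251,212), the catch with its fin at (315,171) and the blue box at (366,213). Look-alikes in the top view are orange (358,285), purple (421,281) and red (408,110). None of these is in the channel, so the blue box is the one I want. Next, close crops.

```bash
python3 - <<'E'
import cv2
a=cv2.imread('pics/t0.png')[145:255,195:425];cv2.imwrite('pics/t0c.png',cv2.resize(a,None,fx=3.4,fy=3.4,interpolation=2))
a=cv2.imread('pics/s0.png')[140:300,215:395];cv2.imwrite('pics/s0c.png',cv2.resize(a,None,fx=3.6,fy=3.6,interpolation=2))
E
```

```text
(no output)
```

View pics/t0c.png

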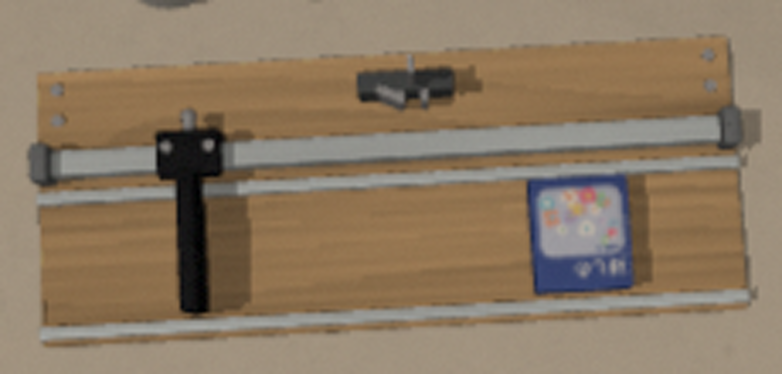

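View pics/s0c.png

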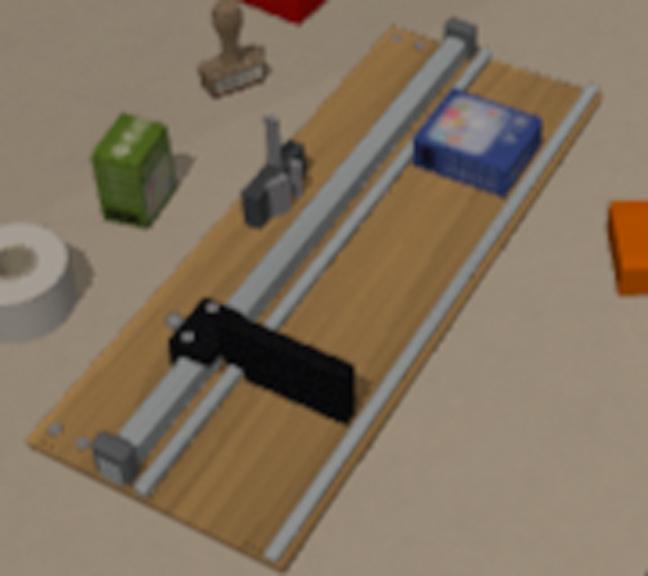

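```bash
cat > fit.py <<'E'
from h import *
from scipy.optimize import least_squares
T=lambda u,v:(195+(u+.5)/3.4-.5,145+(v+.5)/3.4-.5)
S=lambda u,v:(215+(u+.5)/3.6-.5,140+(v+.5)/3.6-.5)
# gauge pts: back-left, back-right, front-left board top corners ; end-block tops
obs=[('t0',T(38,73),(74,220,8)),('t0',T(728,37),(74,-220,8)),('t0',T(42,340),(-100,220,8)),('t0',T(748,304),(-100,-220,8)),
('s0',S(30,437),(74,220,8)),('s0',S(393,25),(74,-220,8)),('s0',S(283,568),(-100,220,8)),('s0',S(600,93),(-100,-220,10))]
def W(q,p):
    c,s=np.cos(q[2]),np.sin(q[2]);return np.array([q[0]+c*p[0]-s*p[1],q[1]+s*p[0]+c*p[1],p[2]])
r=least_squares(lambda q:np.concatenate([proj(f,W(q,p))-u for f,u,p in obs]),[500,90,0.],loss='soft_l1')
q=r.x;print('gauge',q,'res',np.round(r.fun,1))
def loc(X):
    c,s=np.cos(q[2]),np.sin(q[2]);d=X-np.array([q[0],q[1],0]);return np.round([c*d[0]+s*d[1],-s*d[0]+c*d[1],d[2]],1)
def show(n,X):print(n,np.round(X,1),'local',loc(X))
if __name__=='__main__':
    show('fin tri',tri('t0',T(410,56),'s0',S(271,119)))
    show('stop front mid tri',tri('t0',T(195,311),'s0',S(352,368)))
    show('stop plate back top z56',plane('t0',T(191,180),56)); show('front z56',plane('t0',T(195,311),56))
    show('catch block left',plane('t0',T(358,72),30));show('catch right',plane('t0',T(453,69),30));show('fin base z30',plane('t0',T(412,90),30))
    show('fin top z79',plane('t0',T(410,56),79));show('fin s z79',plane('s0',S(271,119),79))
    show('box tri',tri('t0',T(528,180),'s0',S(457,92)))
    show('box tri2',tri('t0',T(634,287),'s0',S(542,124)))
    for u in[(528,180),(627,174),(634,287),(536,293)]:show('box top z35',plane('t0',T(*u),35))
    for n,u in dict(BL=(415,143),TL=(457,92),TR=(542,124)).items():show('box s '+n,plane('s0',S(*u),35))
    print(arm.state()['time_s'])
E
python3 fit.py
```

```text
gauge [5.61759016e+02 1.17261836e+02 3.15721678e-02] res [-0.6 -0.2 -0.1 -0.4 -0.1  2.   0.5  1.4 -1.9 -0.1 -0.6 -0.6 -0.2 -0.4
  1.  -0.9]
fin tri [616.8 100.3  73.8] local [ 54.5 -18.7  73.8]
stop front mid tri [472.5 232.   52.9] local [-85.6 117.5  52.9]
stop plate back top z56 [550.1 233.6  56. ] local [ -7.9 116.6  56. ]
front z56 [471.9 231.3  56. ] local [-86.2 116.8  56. ]
catch block left [619.4 134.1  30. ] local [58.1 15.  30. ]
catch right [620.   75.2  30. ] local [ 56.9 -43.8  30. ]
fin base z30 [607.3 100.9  30. ] local [ 45.  -17.8  30. ]
fin top z79 [617.4 101.1  79. ] local [ 55.1 -17.9  79. ]
fin s z79 [610.5 104.4  79. ] local [ 48.4 -14.4  79. ]
box tri [532.4  30.7  83.6] local [-32.1 -85.6  83.6]
box tri2 [482.8 -31.8  27.3] local [ -83.7 -146.5   27.3]
box top z35 [548.7  31.2  35. ] local [-15.7 -85.6  35. ]
box top z35 [551.1 -29.3  35. ] local [ -15.3 -146.2   35. ]
box top z35 [482.  -30.9  35. ] local [ -84.4 -145.6   35. ]
box top z35 [479.6  28.4  35. ] local [-84.9 -86.2  35. ]
box s BL [544.4  35.9  35. ] local [-19.9 -80.8  35. ]
box s TL [545.3 -24.4  35. ] local [ -21.  -141.1   35. ]
box s TR [479.8 -23.5  35. ] local [ -86.4 -138.1   35. ]
0.1
```

```bash
cat > go.py <<'E'
import sys
from fit import *
def go(*p,world=False):
    s=arm.state();R=cv2.Rodrigues(np.array(s['tool_rot'],float))[0]
    X=np.array(p,float) if world else W(q,p)
    yaw=np.degrees(np.arctan2(R[1,0],R[0,0])-q[2])
    print('now local',loc(np.array(s['tcp_pos'])),'target',np.round(X,1),'dp m',np.round(R.T@(X-np.array(s['tcp_pos']))/1000,4),'twist z',round(yaw,2),'tilt',np.round(R[2],4),'F',np.round(s['wrist_force'],2),'t',s['time_s'],'gap',s['finger_gap'])
a=sys.argv[1:];go(*map(float,a[:3]),world=len(a)>3)
E
python3 go.py 480 -350 240 w
```

```text
gauge [5.61759016e+02 1.17261836e+02 3.15721678e-02] res [-0.6 -0.2 -0.1 -0.4 -0.1  2.   0.5  1.4 -1.9 -0.1 -0.6 -0.6 -0.2 -0.4
  1.  -0.9]
now local [-431.  -735.   238.7] target [ 480. -350.  240.] dp m [ 0.3832 -0.1956 -0.001 ] twist z 11.93 tilt [-1.0e-04 -1.6e-03 -1.0e+00] F [ 0.2   0.52 -0.15] t 0.1 gap 91.90103054579768
```

```bash
sed -i 's/^q=r.x;print.*/q=r.x/' fit.py
python3 -m jog '{"dp":[[0.383,-0.196,0],[0.383,-0.196,0],[0.383,-0.196,0],[0.383,-0.196,0],[0.383,-0.196,0]],"twist":[[0,0,11.9],[0,0,11.9],[0,0,11.9],[0,0,11.9],[0,0,11.9]],"grip":[0,0,0,0,0]}'; python3 go.py -50 175 200
```

```text
time_s: 0.72
tcp_pos: [391.9, -425.5, 239.4]
tool_rot: [-3.141, -0.05, 0.0]
wrist_force: [1.7, -0.3, 0.7]
finger_gap: 43.9
gripper_force: 0.0
now local [-186.9 -537.1  239.4] target [506.3 290.6 200. ] dp m [ 0.1371 -0.712   0.0395] twist z 0.01 tilt [-3.e-04 -2.e-04 -1.e+00] F [ 1.65 -0.27  0.75] t 0.725 gap 43.9470767545613
```

```bash

python3 -m jog '{"dp":[[0.12,-0.7,0.03],[0.12,-0.7,0.03],[0.12,-0.7,0.03],[0.12,-0.7,0.03],[0.12,-0.7,0.03]],"twist":[[0,0,0],[0,0,0],[0,0,0],[0,0,0],[0,0,0]],"grip":[0,0,0,0,0]}'; python3 go.py -50 175 180
```

```text
time_s: 1.35
tcp_pos: [433.5, -115.8, 226.3]
tool_rot: [3.141, 0.05, 0.0]
wrist_force: [1.3, 0.9, 0.2]
finger_gap: 0.5
gripper_force: 0.0
now local [-135.6 -228.9  226.3] target [506.3 290.6 180. ] dp m [ 0.0857 -0.4039  0.0462] twist z 0.02 tilt [ 1.e-04  2.e-04 -1.e+00] F [1.27 0.91 0.21] t 1.35 gap 0.4527129591560414
```

```bash

python3 -m jog '{"dp":[[0.08,-0.39,0.04],[0.08,-0.39,0.04],[0.08,-0.39,0.04],[0.08,-0.39,0.04],[0.08,-0.39,0.04]],"twist":[[0,0,0],[0,0,0],[0,0,0],[0,0,0],[0,0,0]],"grip":[0,0,0,0,0]}'; python3 go.py -50 175 100
```

```text
time_s: 1.98
tcp_pos: [486.4, 190.3, 194.8]
tool_rot: [3.141, 0.05, -0.0]
wrist_force: [0.7, 0.2, -0.6]
finger_gap: 0.7
gripper_force: 0.0
now local [-73.   75.4 194.8] target [506.3 290.6 100. ] dp m [ 0.023  -0.0997  0.0947] twist z -0.0 tilt [-1.e-04  4.e-04 -1.e+00] F [ 0.66  0.25 -0.57] t 1.975 gap 0.7015362977669719
```

```bash

python3 -m jog '{"dp":[[0.02,-0.1,0],[0.02,-0.1,0],[0.02,-0.1,0.06],[0.02,-0.1,0.09],[0.02,-0.1,0.09]],"twist":[[0,0,0],[0,0,0],[0,0,0],[0,0,0],[0,0,0]],"grip":[0,0,0,0,0]}'; python3 go.py -50 175 55
python3 -c "
from h import *
snap('top','t1');snap('scene','s1')
a=cv2.imread('pics/t1.png')[125:265,165:325];b=cv2.imread('pics/s1.png')[120:320,200:400]
cv2.imwrite('pics/c1.png',np.hstack([cv2.resize(a,(457,400),interpolation=2),cv2.resize(b,(343,400)[:1]+(400,),interpolation=2)]))"
```

```text
time_s: 2.6
tcp_pos: [501.3, 288.2, 102.5]
tool_rot: [3.138, 0.051, -0.008]
wrist_force: [0.4, -0.1, -0.5]
finger_gap: 0.3
gripper_force: 0.0
now local [-55.  172.7 102.5] target [506.3 290.6  55. ] dp m [ 0.0053 -0.0024  0.0475] twist z 0.04 tilt [-0.0053  0.0027 -1.    ] F [ 0.41 -0.05 -0.48] t 2.6 gap 0.32708932337071167
```

View pics/c1.png

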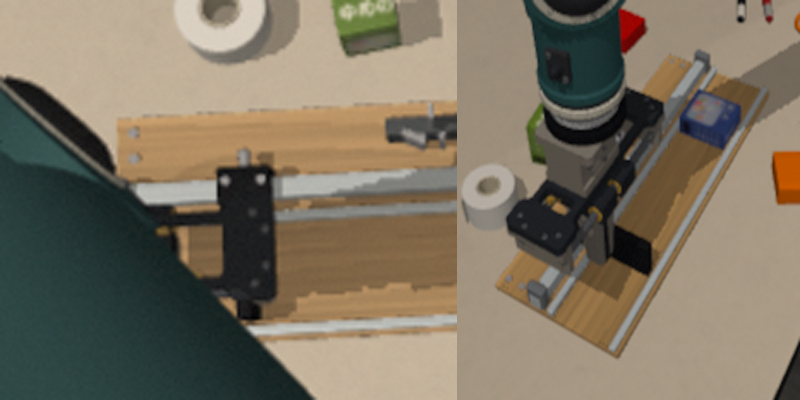

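The picture shows the shut fingers left of the black plate and above the channel, with the gripper body high over everything. I'll go down, then approach to about 8 mm off the plate.

```bash

python3 -m jog '{"dp":[[0.005,-0.002,0.047],[0.005,-0.002,0.047],[0.005,0.022,0.047],[0.005,0.022,0.047],[0.005,0.022,0.047]],"twist":[[0,0,0],[0,0,0],[0,0,0],[0,0,0],[0,0,0]],"grip":[0,0,0,0,0]}'; python3 go.py -50 141 55
```

```text
time_s: 3.32
tcp_pos: [509.7, 268.5, 60.0]
tool_rot: [-3.139, -0.05, -0.004]
wrist_force: [-0.7, 0.8, 0.8]
finger_gap: 0.6
gripper_force: 0.0
now local [-47.3 152.8  60. ] target [507.3 256.6  55. ] dp m [-0.0028  0.0118  0.005 ] twist z 0.02 tilt [ 0.0026 -0.0017 -1.    ] F [-0.71  0.81  0.76] t 3.325 gap 0.5507920005470691
```

```bash

python3 -m jog '{"dp":[[-0.002,0.008,0.003],[-0.002,0.016,0.003],[-0.002,0.025,0.003],[-0.002,0.034,0.003],[-0.002,0.043,0.003]],"twist":[[0,0,0],[0,0,0],[0,0,0],[0,0,0],[0,0,0]],"grip":[0,0,0,0,0]}'; python3 go.py -50 50 55
```

```text
time_s: 3.95
tcp_pos: [508.1, 223.8, 55.1]
tool_rot: [-3.141, -0.05, 0.0]
wrist_force: [-1.0, 2.0, 1.7]
finger_gap: 0.4
gripper_force: 1.2
now local [-50.3 108.2  55.1] target [510.2 165.7  55. ] dp m [0.0003 0.0582 0.0001] twist z 0.02 tilt [-3.e-04 -1.e-04 -1.e+00] F [-0.98  1.97  1.75] t 3.95 gap 0.4296416526611985
```

```bash

python3 -m jog '{"dp":[[0,0.01,0],[0,0.02,0],[0,0.03,0],[0,0.04,0],[0,0.045,0]],"twist":[[0,0,0],[0,0,0],[0,0,0],[0,0,0],[0,0,0]],"grip":[0,0,0,0,0]}'; python3 go.py -50 28 55
python3 -c "
from h import *
snap('top','t2');snap('scene','s2')
a=cv2.imread('pics/t2.png')[125:265,225:385];b=cv2.imread('pics/s2.png')[120:320,200:400]
cv2.imwrite('pics/c2.png',np.hstack([cv2.resize(a,(457,400),interpolation=2),cv2.resize(b,(343,400)[:1]+(400,),interpolation=2)]))"
```

```text
time_s: 4.58
tcp_pos: [509.7, 178.1, 55.0]
tool_rot: [3.14, 0.049, -0.0]
wrist_force: [-1.7, 0.7, 0.9]
finger_gap: 0.2
gripper_force: 0.8
now local [-50.1  62.4  55. ] target [510.9 143.7  55. ] dp m [0.0001 0.0344 0.    ] twist z -0.03 tilt [-3.e-04  8.e-04 -1.e+00] F [-1.67  0.71  0.9 ] t 4.575 gap 0.2283181496647399
```

View pics/c2.png

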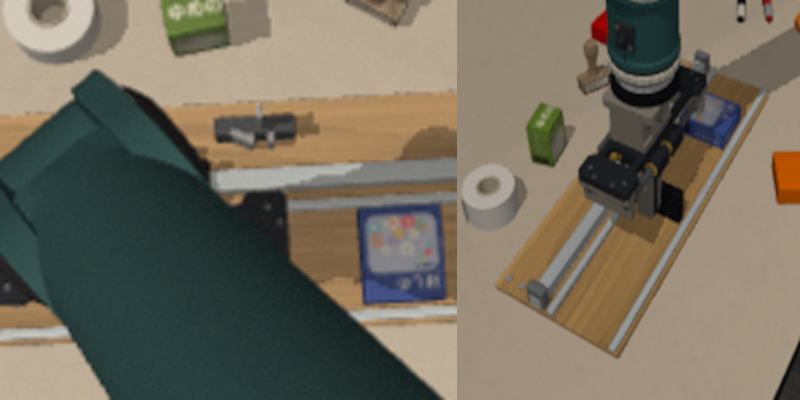

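The scene crop shows the plate moving with the fingers, still short of the catch. I'll go on in smaller steps and watch the force.

```bash

python3 -m jog '{"dp":[[0,0.005,0],[0,0.01,0],[0,0.015,0],[0,0.02,0],[0,0.025,0]],"twist":[[0,0,0],[0,0,0],[0,0,0],[0,0,0],[0,0,0]],"grip":[0,0,0,0,0]}'; python3 go.py -50 28 55
```

```text
time_s: 5.3
tcp_pos: [510.6, 154.1, 55.2]
tool_rot: [-3.141, -0.05, -0.0]
wrist_force: [0.7, 1.5, -0.9]
finger_gap: -0.1
gripper_force: 0.8
now local [-50.   38.4  55.2] target [510.9 143.7  55. ] dp m [-0.0001  0.0104  0.0002] twist z 0.03 tilt [ 3.e-04 -0.e+00 -1.e+00] F [ 0.68  1.49 -0.86] t 5.3 gap -0.05735770459229414
```

```bash

python3 -m jog '{"dp":[[0,0.002,0],[0,0.004,0],[0,0.006,0]],"twist":[[0,0,0],[0,0,0],[0,0,0]],"grip":[0,0,0]}'; python3 go.py -50 28 55
```

```text
time_s: 5.68
tcp_pos: [510.7, 148.3, 55.2]
tool_rot: [3.141, 0.051, 0.0]
wrist_force: [0.3, 0.9, -0.7]
finger_gap: 0.6
gripper_force: 0.5
now local [-50.   32.7  55.2] target [510.9 143.7  55. ] dp m [0.     0.0047 0.0002] twist z 0.03 tilt [ 2.e-04  0.e+00 -1.e+00] F [ 0.3   0.89 -0.7 ] t 5.675 gap 0.6366585274998592
```

```bash

python3 -m jog '{"dp":[[0,0.002,0],[0,0.004,0],[0,0.006,0]],"twist":[[0,0,0],[0,0,0],[0,0,0]],"grip":[0,0,0]}'|egrep 'pos|force'
```

```text
tcp_pos: [510.9, 142.3, 55.2]
wrist_force: [0.8, 0.2, -0.2]
gripper_force: 0.6
```

```bash

python3 -m jog '{"dp":[[0,0.002,0],[0,0.004,0]],"twist":[[0,0,0],[0,0,0]],"grip":[0,0]}'|egrep 'pos|force'
```

```text
tcp_pos: [511.0, 138.3, 55.2]
wrist_force: [1.7, 2.5, 0.8]
gripper_force: 0.6
```

```bash

python3 -m jog '{"dp":[[0,0.002,0]],"twist":[[0,0,0]],"grip":[0]}'|egrep 'pos|force'
```

```text
tcp_pos: [511.1, 136.6, 55.2]
wrist_force: [-0.4, 3.9, 0.2]
gripper_force: 2.2
```

```bash

python3 -m jog '{"dp":[[0,0.001,0],[0,0.002,0]],"twist":[[0,0,0],[0,0,0]],"grip":[0,0]}'|egrep 'pos|force'
```

```text
tcp_pos: [511.0, 135.9, 55.2]
wrist_force: [0.5, 7.7, -0.7]
gripper_force: 3.2
```

```bash

python3 -m jog '{"dp":[[0,0.001,0],[0,0.002,0]],"twist":[[0,0,0],[0,0,0]],"grip":[0,0]}'|egrep 'pos|force'
```

```text
tcp_pos: [511.0, 133.9, 55.2]
wrist_force: [1.1, 1.8, 0.5]
gripper_force: 1.1
```

```bash

python3 -m jog '{"dp":[[0,0.0015,0]],"twist":[[0,0,0]],"grip":[0]}'|egrep 'pos|force'
```

```text
tcp_pos: [511.1, 132.3, 55.2]
wrist_force: [-0.1, 7.2, 0.4]
gripper_force: 2.8
```

```bash

python3 -m jog '{"dp":[[0,0,0]],"twist":[[0,0,0]],"grip":[0]}'|egrep 'pos|force'; python3 -m jog '{"dp":[[0,0,0]],"twist":[[0,0,0]],"grip":[0]}'|egrep 'pos|force'
python3 -c "
from h import *
snap('top','t3');snap('scene','s3')
a=cv2.imread('pics/t3.png')[145:245,285:385];b=cv2.imread('pics/s3.png')[160:260,265:365]
cv2.imwrite('pics/c3.png',np.hstack([cv2.resize(a,(400,400),interpolation=2),cv2.resize(b,(400,400),interpolation=2)]))"; python3 go.py -50 16 55
```

```text
tcp_pos: [511.2, 131.9, 55.3]
wrist_force: [1.3, 6.1, 0.6]
gripper_force: 2.8
tcp_pos: [511.1, 132.0, 55.3]
wrist_force: [-0.1, 6.4, -0.4]
gripper_force: 2.8
now local [-50.1  16.3  55.3] target [511.3 131.7  55. ] dp m [0.0001 0.0003 0.0003] twist z 0.07 tilt [ 4.0e-04 -1.4e-03 -1.0e+00] F [0.82 6.2  0.36] t 7.4 gap 0.7788175763756923
```

View pics/c3.png

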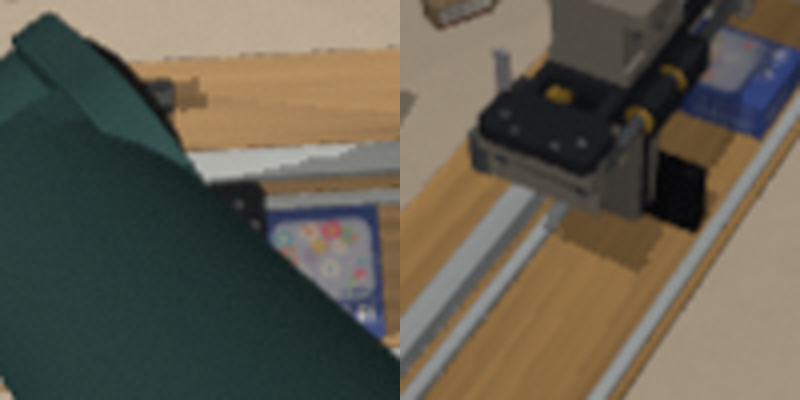

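```bash
python3 -c "
from fit import *
show('s0',plane('s0',S(353,368),56));show('s3',plane('s3',(265+(306.5)/4-.5,160+163.5/4-.5),56));show('s3 bot',plane('s3',(265+(297.5)/4-.5,160+230/4-.5),10));show('s0 bot',plane('s0',S(349,421),10))
"
```

```text
s0 [471.2 233.9  56. ] local [-86.8 119.5  56. ]
s3 [477.9 103.7  56. ] local [-84.3 -10.9  56. ]
s3 bot [477.7 111.9  10. ] local [-84.2  -2.7  10. ]
s0 bot [473.2 237.   10. ] local [-84.7 122.5  10. ]
```

The scene crop shows the plate still just short of the V and the force holding at about 6 N, so it is still on the ramp. I'll go on 1 mm at a time.

```bash

python3 -m jog '{"dp":[[0,0.001,0],[0,0.001,0]],"twist":[[0,0,0],[0,0,0]],"grip":[0,0]}'|egrep 'pos|force'
```

```text
tcp_pos: [511.1, 131.8, 55.3]
wrist_force: [0.1, 7.0, -0.3]
gripper_force: 3.7
```

```bash

python3 -m jog '{"dp":[[0,0.001,0],[0,0.001,0]],"twist":[[0,0,0],[0,0,0]],"grip":[0,0]}'|egrep 'pos|force'
```

```text
tcp_pos: [511.1, 131.7, 55.3]
wrist_force: [0.1, 9.6, -1.1]
gripper_force: 4.6
```

The force is climbing without motion, so I may be against the far flank of the V. I'll back off and look before pushing more.

```bash

python3 -m jog '{"dp":[[0,-0.004,0],[0,-0.008,0],[0,-0.04,0],[0,-0.08,0],[0,-0.08,0]],"twist":[[0,0,0],[0,0,0],[0,0,0],[0,0,0],[0,0,0]],"grip":[0,0,0,0,0]}'|egrep 'pos|force'
python3 -c "
from h import *
snap('top','t4');snap('scene','s4')
a=cv2.imread('pics/t4.png')[145:245,285:385];b=cv2.imread('pics/s4.png')[150:250,265:365]
cv2.imwrite('pics/c4.png',np.hstack([cv2.resize(a,(400,400),interpolation=2),cv2.resize(b,(400,400),interpolation=2)]))"; python3 go.py -50 16 55
```

```text
tcp_pos: [507.9, 211.6, 55.1]
wrist_force: [-0.5, -0.2, 0.4]
gripper_force: 0.0
now local [-50.5  92.3  54.7] target [511.3 131.7  55. ] dp m [ 0.0005  0.0763 -0.0001] twist z 0.03 tilt [-0.0011  0.0018 -1.    ] F [-0.1   0.8   0.44] t 8.625 gap 0.43128153864881114
```

View pics/c4.png

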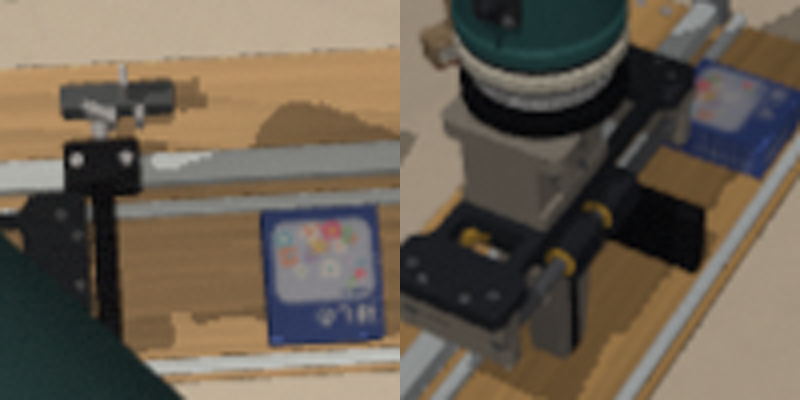

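The top crop shows the plunger nose at (99,120), still on the first tooth's ramp. The V and fin are at about (123,75..110), so the stop is not caught yet. I'll measure the gap.

```bash
python3 -c "
from fit import *
C=lambda u,v:(285+(u+.5)/4-.5,145+(v+.5)/4-.5)
show('plate top',plane('t4',C(106,200),56));show('carriage mid',plane('t4',C(103,166),40));show('plunger',plane('t4',C(99,126),26))
show('fin top',plane('t4',C(122,66),79));show('fin base',plane('t4',C(125,84),30));show('blk L',plane('t4',C(61,100),30));show('blk R',plane('t4',C(174,97),30))
"
```

```text
plate top [553.5 111.1  56. ] local [-8.5 -5.9 56. ]
carriage mid [573.8 112.7  40. ] local [11.9 -4.9 40. ]
plunger [597.7 114.8  26. ] local [35.8 -3.6 26. ]
fin top [617.4 101.3  79. ] local [ 55.1 -17.7  79. ]
fin base [619.1 100.5  30. ] local [ 56.8 -18.5  30. ]
blk L [611.2 134.4  30. ] local [50.  15.5 30. ]
blk R [611.5  74.9  30. ] local [ 48.4 -43.9  30. ]
```

```bash

python3 -m jog '{"dp":[[0,0.03,0],[0,0.055,0],[0,0.064,0],[0,0.07,0],[0,0.073,0]],"twist":[[0,0,0],[0,0,0],[0,0,0],[0,0,0],[0,0,0]],"grip":[0,0,0,0,0]}'|egrep 'pos|force'
python3 go.py -50 12 55
```

```text
tcp_pos: [511.1, 135.9, 55.2]
wrist_force: [-0.6, -0.1, 0.3]
gripper_force: 0.0
now local [-50.1  20.3  55.2] target [511.4 127.7  55. ] dp m [0.0001 0.0083 0.0002] twist z 0.03 tilt [ 0.e+00 -2.e-04 -1.e+00] F [-0.57 -0.09  0.27] t 9.25 gap 0.15391968280926674
```

```bash

python3 -m jog '{"dp":[[0,0.001,0],[0,0.002,0],[0,0.003,0]],"twist":[[0,0,0],[0,0,0],[0,0,0]],"grip":[0,0,0]}'|egrep 'pos|force'
```

```text
tcp_pos: [511.1, 133.3, 55.1]
wrist_force: [0.2, 0.1, 0.1]
gripper_force: 0.0
```

```bash

python3 -m jog '{"dp":[[0,0.001,0],[0,0.002,0]],"twist":[[0,0,0],[0,0,0]],"grip":[0,0]}'|egrep 'pos|force'
```

```text
tcp_pos: [511.1, 132.4, 55.2]
wrist_force: [-0.4, 5.3, -0.9]
gripper_force: 2.7
```

```bash

python3 -m jog '{"dp":[[0,0.001,0],[0,0.002,0]],"twist":[[0,0,0],[0,0,0]],"grip":[0,0]}'|egrep 'pos|force'
```

```text
tcp_pos: [511.1, 132.1, 55.3]
wrist_force: [0.1, 9.5, -2.9]
gripper_force: 4.6
```

```bash

python3 -m jog '{"dp":[[0,0.001,0]],"twist":[[0,0,0]],"grip":[0]}'|egrep 'pos|force'
```

```text
tcp_pos: [511.1, 131.4, 55.2]
wrist_force: [-0.7, 4.7, -2.5]
gripper_force: 2.2
```

```bash

python3 -m jog '{"dp":[[0,0.001,0]],"twist":[[0,0,0]],"grip":[0]}'|egrep 'pos|force'
```

```text
tcp_pos: [511.2, 129.2, 55.2]
wrist_force: [-0.7, 7.4, -1.8]
gripper_force: 3.5
```

```bash

python3 -m jog '{"dp":[[0,0.001,0]],"twist":[[0,0,0]],"grip":[0]}'|egrep 'pos|force'
```

```text
tcp_pos: [511.3, 126.6, 55.1]
wrist_force: [-0.8, 1.4, -0.7]
gripper_force: 0.7
```

```bash

python3 -m jog '{"dp":[[0,0.001,0]],"twist":[[0,0,0]],"grip":[0]}'|egrep 'pos|force'
```

```text
tcp_pos: [511.4, 124.0, 55.1]
wrist_force: [0.3, -0.7, -0.2]
gripper_force: 0.0
```

```bash

python3 -m jog '{"dp":[[0,0,0]],"twist":[[0,0,0]],"grip":[0]}'|egrep 'pos|force'
```

```text
tcp_pos: [511.5, 123.8, 55.1]
wrist_force: [-0.9, -0.5, -0.9]
gripper_force: 0.0
```

The push rose and then fell to zero, so the stop has clicked in. I'll back off, lift and look.

```bash

python3 -m jog '{"dp":[[0,-0.01,0],[0,-0.04,0],[0,-0.08,0],[0,-0.08,-0.05],[0,-0.08,-0.1]],"twist":[[0,0,0],[0,0,0],[0,0,0],[0,0,0],[0,0,0]],"grip":[0,0,0,0,0]}'|egrep 'pos|force'
python3 -c "
from h import *
snap('top','t5');snap('scene','s5')
a=cv2.imread('pics/t5.png')[145:245,285:385];b=cv2.imread('pics/s5.png')[150:250,265:365]
cv2.imwrite('pics/c5.png',np.hstack([cv2.resize(a,(400,400),interpolation=2),cv2.resize(b,(400,400),interpolation=2)]))"; python3 go.py -50 -190 155
```

```text
tcp_pos: [507.9, 206.2, 155.7]
wrist_force: [0.6, 0.4, -0.3]
gripper_force: 0.0
now local [-47.3  91.7 160.3] target [517.8 -74.2 155. ] dp m [-0.0032  0.2817  0.0043] twist z 0.08 tilt [ 0.0091 -0.0032 -1.    ] F [-0.22  0.76  0.15] t 11.475 gap 0.4398125873855555
```

View pics/c5.png

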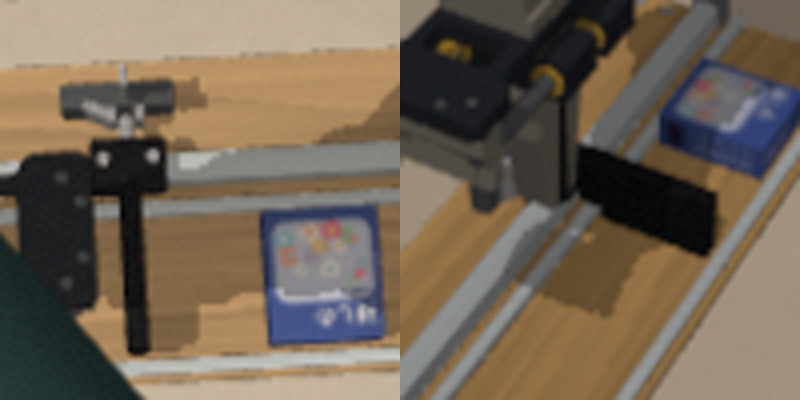

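The crop shows the plunger nose (126,118) between the teeth under the fin, so the stop is seated. The box is untouched, left edge at crop x 262. Now over to the right-hand end.

```bash

python3 -m jog '{"dp":[[-0.003,0.28,0.004],[-0.003,0.28,0.004],[-0.003,0.28,0.004],[-0.003,0.28,0.004],[-0.003,0.28,0.004]],"twist":[[0,0,0],[0,0,0],[0,0,0],[0,0,0],[0,0,0]],"grip":[0,0,0,0,0]}'|egrep 'pos|force'
python3 -m jog '{"dp":[[0,0,0],[0,0,0]],"twist":[[0,0,0],[0,0,0]],"grip":[0,0]}'|egrep 'pos|force'
python3 go.py -50 -182 46
```

```text
tcp_pos: [514.1, -78.9, 150.4]
wrist_force: [0.1, 0.6, 0.3]
gripper_force: 0.0
tcp_pos: [514.7, -73.5, 150.8]
wrist_force: [0.8, 0.8, 0.4]
gripper_force: 0.0
now local [ -53.1 -189.2  150.8] target [517.5 -66.2  46. ] dp m [ 0.0032 -0.0071  0.1048] twist z 0.12 tilt [-5.e-04 -9.e-04 -1.e+00] F [0.8  0.77 0.38] t 12.35 gap 0.72702785205233
```

```bash

python3 -m jog '{"dp":[[0.003,0,0.06],[0.003,0,0.105],[0.003,0,0.105],[0.003,-0.007,0.105],[0.003,-0.012,0.105]],"twist":[[0,0,0],[0,0,0],[0,0,0],[0,0,0],[0,0,0]],"grip":[0,0,0,0,0]}'|egrep 'pos|force'
python3 go.py -50 -110 46
```

```text
tcp_pos: [518.9, -61.9, 48.2]
wrist_force: [0.6, -0.8, 0.1]
gripper_force: 0.0
now local [ -48.4 -177.7   48.2] target [515.3   5.7  46. ] dp m [-0.0015 -0.0677  0.0022] twist z 0.09 tilt [ 3.7e-03  3.0e-04 -1.0e+00] F [ 0.61 -0.76  0.07] t 12.975 gap 0.30826978136716715
```

Now a gentle push: 5–6 mm per row to about local −115, then slower.

```bash

python3 -m jog '{"dp":[[-0.001,-0.004,0],[-0.001,-0.008,0],[-0.001,-0.012,0],[-0.001,-0.016,0],[-0.001,-0.02,0]],"twist":[[0,0,0],[0,0,0],[0,0,0],[0,0,0],[0,0,0]],"grip":[0,0,0,0,0]}'|egrep 'pos|force'
python3 -m jog '{"dp":[[0,-0.005,0],[0,-0.01,0],[0,-0.015,0],[0,-0.02,0],[0,-0.025,0]],"twist":[[0,0,0],[0,0,0],[0,0,0],[0,0,0],[0,0,0]],"grip":[0,0,0,0,0]}'|egrep 'pos|force'
python3 -m jog '{"dp":[[0,-0.004,0],[0,-0.008,0],[0,-0.012,0],[0,-0.014,0]],"twist":[[0,0,0],[0,0,0],[0,0,0],[0,0,0]],"grip":[0,0,0,0]}'|egrep 'pos|force'
python3 go.py -50 -100 46
python3 -c "
from h import *
snap('top','t6');snap('scene','s6')
a=cv2.imread('pics/t6.png')[145:245,285:385];b=cv2.imread('pics/s6.png')[150:250,265:365]
cv2.imwrite('pics/c6.png',np.hstack([cv2.resize(a,(400,400),interpolation=2),cv2.resize(b,(400,400),interpolation=2)]))"
```

```text
tcp_pos: [515.7, -42.9, 46.1]
wrist_force: [1.0, 0.2, 0.2]
gripper_force: 0.2
tcp_pos: [514.9, -17.7, 46.1]
wrist_force: [-0.1, 0.5, -0.5]
gripper_force: 0.1
tcp_pos: [514.5, -3.8, 46.1]
wrist_force: [-0.2, 0.1, -0.4]
gripper_force: 0.1
now local [ -51.  -119.5   46.1] target [514.9  15.7  46. ] dp m [ 0.001  -0.0195  0.0001] twist z 0.04 tilt [ 0. -0. -1.] F [-0.2   0.06 -0.44] t 14.725 gap 0.4793949940752914
```

View pics/c6.png

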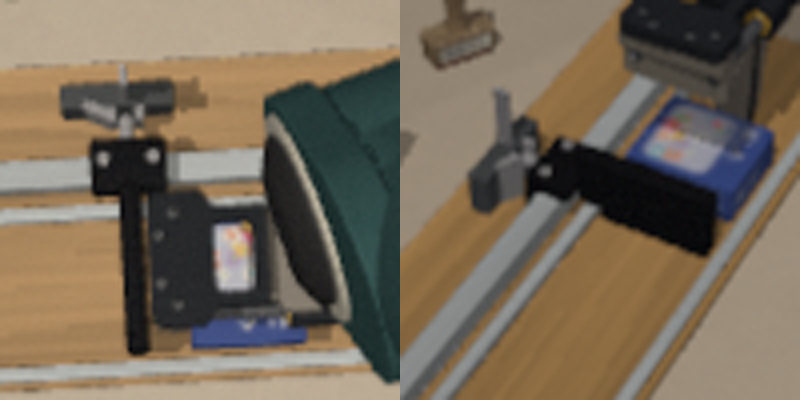

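The top crop shows the stop still seated and the box's left edge at x≈191, about 22 mm from the plate. The box is square in the channel. I'll go on 16 mm, then in 1 mm steps.

```bash

python3 -m jog '{"dp":[[0.001,-0.004,0],[0.001,-0.008,0],[0.001,-0.012,0],[0.001,-0.014,0],[0.001,-0.016,0]],"twist":[[0,0,0],[0,0,0],[0,0,0],[0,0,0],[0,0,0]],"grip":[0,0,0,0,0]}'|egrep 'pos|force'
python3 -m jog '{"dp":[[0,-0.001,0],[0,-0.002,0]],"twist":[[0,0,0],[0,0,0]],"grip":[0,0]}'|egrep 'pos|force'
```

```text
tcp_pos: [515.0, 12.1, 46.1]
wrist_force: [-0.1, 0.1, 0.5]
gripper_force: 0.1
tcp_pos: [514.9, 13.9, 46.1]
wrist_force: [-0.6, 0.1, 0.1]
gripper_force: 0.1
```

```bash

python3 -m jog '{"dp":[[0,-0.001,0],[0,-0.001,0]],"twist":[[0,0,0],[0,0,0]],"grip":[0,0]}'|egrep 'pos|force'
```

```text
tcp_pos: [514.9, 15.0, 46.1]
wrist_force: [-0.2, -0.9, 0.1]
gripper_force: 0.0
```

```bash

python3 -m jog '{"dp":[[0,-0.001,0],[0,-0.001,0]],"twist":[[0,0,0],[0,0,0]],"grip":[0,0]}'|egrep 'pos|force'
```

```text
tcp_pos: [514.9, 16.0, 46.1]
wrist_force: [-1.1, 0.5, 0.5]
gripper_force: 0.0
```

```bash

python3 -m jog '{"dp":[[0,-0.001,0],[0,-0.001,0]],"twist":[[0,0,0],[0,0,0]],"grip":[0,0]}'|egrep 'pos|force'
```

```text
tcp_pos: [514.8, 17.1, 46.1]
wrist_force: [0.2, 0.1, -0.5]
gripper_force: 0.0
```

```bash

python3 -m jog '{"dp":[[0,-0.001,0],[0,-0.001,0]],"twist":[[0,0,0],[0,0,0]],"grip":[0,0]}'|egrep 'pos|force'
```

```text
tcp_pos: [514.9, 17.9, 46.1]
wrist_force: [-0.3, -0.9, -0.5]
gripper_force: 0.2
```

```bash

python3 -m jog '{"dp":[[0,-0.001,0],[0,-0.001,0]],"twist":[[0,0,0],[0,0,0]],"grip":[0,0]}'|egrep 'pos|force'
```

```text
tcp_pos: [514.9, 18.7, 46.2]
wrist_force: [1.3, -2.1, 0.2]
gripper_force: 0.9
```

```bash

python3 -m jog '{"dp":[[0,-0.0005,0],[0,-0.0005,0]],"twist":[[0,0,0],[0,0,0]],"grip":[0,0]}'|egrep 'pos|force'
```

```text
tcp_pos: [514.9, 18.9, 46.2]
wrist_force: [0.4, -3.3, -0.7]
gripper_force: 1.8
```

The force rises against a fixed stop (about 3 N, well below the catch's 10 N), so the box is resting on it. I'll back off, lift and check.

```bash

python3 -m jog '{"dp":[[0,0.004,0],[0,0.012,0],[0,0.04,0],[0,0.08,0],[0,0.1,-0.05]],"twist":[[0,0,0],[0,0,0],[0,0,0],[0,0,0],[0,0,0]],"grip":[0,0,0,0,0]}'|egrep 'pos|force'
python3 -m jog '{"dp":[[0,0.05,-0.06],[0,0.1,-0.12],[0,0.15,-0.12],[0,0.15,-0.12],[0,0.15,-0.12]],"twist":[[0,0,0],[0,0,0],[0,0,0],[0,0,0],[0,0,0]],"grip":[0,0,0,0,0]}'|egrep 'pos|force'
python3 -c "
from h import *
snap('top','t7');snap('scene','s7')
a=cv2.imread('pics/t7.png')[145:245,285:385];b=cv2.imread('pics/s7.png')[150:250,265:365]
cv2.imwrite('pics/c7.png',np.hstack([cv2.resize(a,(400,400),interpolation=2),cv2.resize(b,(400,400),interpolation=2)]))"
```

```text
tcp_pos: [515.0, -82.7, 93.5]
wrist_force: [0.2, -0.4, 0.2]
gripper_force: 0.0
tcp_pos: [522.3, -230.8, 215.8]
wrist_force: [-0.8, 1.1, 0.3]
gripper_force: 0.0
```

View pics/c7.png

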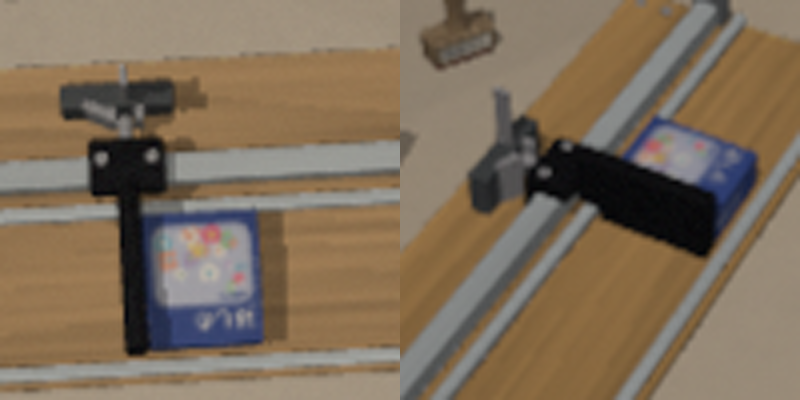

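The box rests flush against the plate and the plunger is between the teeth at (124,120). One numeric check that the stop did not shift.

```bash
python3 -c "
from h import *
I=lambda f:cv2.imread('pics/'+f+'.png',0).astype(np.float32)
for f in('t6','t7'):
  for (r0,r1,c0,c1) in [(179,194,300,332),(164,179,296,332)]:
    a=cv2.resize(I('t5')[r0:r1,c0:c1],None,fx=8,fy=8,interpolation=2);b=cv2.resize(I(f)[r0-2:r1+2,c0-3:c1+3],None,fx=8,fy=8,interpolation=2)
    m=cv2.minMaxLoc(cv2.matchTemplate(b,a,cv2.TM_CCOEFF_NORMED));print(f,m[1],(np.array(m[3])-[24,16])/8)
print(arm.state()['time_s'],arm.state()['dq'])"
```

```text
t6 0.5953449606895447 [ 0.5  -0.25]
t6 0.9980466961860657 [0. 0.]
t7 0.6183969974517822 [ 0.125 -0.125]
t7 0.9928198456764221 [0. 0.]
18.55 [-0.01500009  0.00025615 -0.00416085  0.00239703  0.00172787  0.00081127
  0.0022224 ]
```

```bash
python3 -c "
from rig import order
print(order.sign_off())"
```

```text
the job is handed in; nothing more can be done
None
```

I handed the job in at about 18.6 s: the stop clicked into its catch and, in the last picture, was still seated to within about a millimetre, with the box resting flush against it, no bystander moved and the arm clear. The hand-in gave no verdict.

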